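# Snap a battery pack into the rotary charging stand

### The job

Turn the rotary charging stand by its upright post until its empty bay clicks into place at the charging column. Then press the loose battery pack into that bay until it snaps fully home, and keep pressing it down firmly (about 15 N): finish while still holding it pressed. Leave the hair dryer, the basket and the bottle where they are.

Things in the scene. Friction and masses are not known exactly. Their poses are not given: they have to be found in the camera images.
- stand: Fixed round base (black, radius 150, 20 high) of the rotary charging stand. Origin on the turntable's axis, at bench level; z up. On it turns an aluminium turntable (radius 145, top face 38 above the bench) with two bays across from each other, centred 85 from the axis: one holds a fixed pack like the loose one (top 114 above the bench, part of the stand), one is empty.
- column_top (a point): Top centre of the charging column: fixed grey block 75 x 30, 119 high, outside the turntable's rim at the stand's +y, 188 from the axis. A smaller block at the stand's +x (50 wide, 36 high, out to 192 from the axis) carries the sprung steel detent roller.
- turntable (a joint): Turntable angle, rad, counter-clockwise from above. At 0 the empty bay is at the column. Starts at 0.8 to 1.6, so turn it clockwise. Turns lightly (1 N at the post) to 0.14, where the first of two steel lobes on the rim meets the detent roller (about 7 N at the post); past 0.07 the detent pulls it to 0 and holds. It can be turned too far (stops at -0.6 and 2.2).
- post_top (a point): Top centre of the upright round steel post (diameter 18, 55 tall, top 93 above the bench) fixed on the turntable, 120 from its axis, a quarter turn counter-clockwise from the empty bay: at joint angle q it lies in the stand's -x direction turned by q. 35 or more free all round; grip it or loosely enclose it with the fingers from above and lead it round the axis.
- bay: The empty bay. Origin: centre of its floor's upper face, 42 above the bench, where a seated pack's underside rests. x along its long side (tangential), y across (radial), z up. Side walls 59 apart across y, with flared lips, rise 22 above the floor; end housings 96 apart along x rise 33. The pack goes in from above, its x along the bay's x, either way round.
- snap (a point): Midway between the bay's two sprung white rollers (one at each x end, radius 5, tips 82 apart, 20.7 up). The pack's ribs meet them when its underside is about 17 above the floor; the push needed rises to about 11 N (15 with its weight), then drops suddenly at about 9 above it, and the pack snaps onto the floor, a sprung pad that sinks by up to 3 (from 6 N, at its stop at 15 N).
- pack: Loose battery pack: grey upright block 79 (x) x 56 (y) x 72 tall, 0.3 to 0.5 kg, same either way round, standing on the bench. Origin: centre of its underside, z up. A rounded rib (radius 5, centre 12 up) at each x end makes it 90 long there. Grip it across the 56; once home the bay's walls hide its lowest 22, so keep the fingertips 27 or more above its underside.
- dryer: Yellow hair dryer lying on the bench: barrel 175 long, 80 thick, handle 36 wide reaching 145 sideways. Origin on the bench under the barrel. Bystander.
- basket: Light blue open basket 140 x 220 x 60. Origin: centre of its underside. Bystander.
- glue: White bottle, diameter 56, 130 tall. Origin: centre of its underside. Bystander.

How it is judged:
By the outcome, as a careful person would: the job done as asked, in the order asked, and still so for the second after the job is handed in, while the arm keeps its last pose, push and grip.
It also fails if it takes over 64 s, if anything falls off the work surface, if the arm or the gripper's body presses on something with over 40 N, if the wrist force passes 120 N, or if a joint passes its speed limit or range.

### The arm

A 6-joint arm with a two-finger parallel gripper is mounted at the origin on the work surface. World frame = base frame: x ahead of the robot, y to its left, z up, the work surface at z = 0. Lengths are in m, angles in rad, forces in N, time in s.
With the tool pointing down it reaches from about 0.375 to 0.9 m from the base axis. Payload 3.1 kg.
Tool frame: the origin (TCP) lies midway between the tips of the shut fingers; the grasp point (between the pads) lies robot.grip_depth behind it (robot.grip_depth is the distance from the TCP to the grasp point, in m); z points along the fingers, y is the line along which they close (so a half turn about z gives the same grasp; the last joint's range is limited). The gripper opens to 87 mm and grips with 3 to 60 N. Pads are 19 mm wide; open, the fingers measure 117 mm over their backs; the gripper's body (75 mm by 190 mm) begins 51 mm behind the grasp point.
Start: joints at [-1.323, 0.527, 1.433, -0, 1.181, -0.178], TCP at [0.259, -0.569, 0.223] pointing down, gripper open.
Joint ranges: [-3.08, 3.08], [-0.75, 2.2], [0.22, 2.44], [-1.43, 4.57], [0, 2.65], [-2.85, 2.85]. Speed limits (rad/s): [2.79, 2.79, 3.14, 3.14, 3.14, 3.14].

### API

Orientations are given as a unit quaternion [x, y, z, w].
In Python, from rig import robot gives the robot as it stands.
- The arm moves only by the shell command python3 -m creep 'ROWS' [OPENING] [FORCE]. ROWS is one flat JSON list of numbers that holds 1 to 20 rows one after another, with no inner brackets; each row has 4 numbers: dx, dy, dz in m, then a turn about the tool's z in rad; each row shifts and turns the commanded pose from where the row before left it, along the tool's axes as they then stand; what a row does not reach is not made up. A row lasts 1/12 s, in which the tool goes at most 0.0417 m and 0.125 rad, less where a joint would pass 70% of its speed; a pose out of reach is approached as far as the arm can. OPENING is the finger opening in m, set as the command begins (- or left out keeps the last). The fingers move at their own pace and stop on an object; FORCE is the grip in N (left out, the last holds). Time passes only in rows, so rows that do not move let the fingers close. It prints the time, the measured TCP pose, the force, the opening and the grip force at its end. Input that does not fit is refused with a message, and nothing moves.
- robot.get_obs(): the state, without advancing time (a new reading comes with each control period).
- robot.camera(name): name is "scene" or "top"; returns a dict with "img" (420x560x3 uint8, red, green, blue), "fx", "fy", "cx", "cy" (pixels), "k1" (the pictures are not rectified: a ray, as slopes to the right and down, at radius r is drawn at 1 + k1 r^2 times it, then the intrinsics apply), "xyz" and "attitude" of the camera in the world. Camera axes: x right, y down, z forward; pixel columns grow to the right and rows downward; lengths in m; the calibration is good to about 2 mm. A picture is of the moment at which its call begins. There is no depth.
- robot.hand_in(): hands the job in; it is judged then, once.
The state is a dict: "time": time; "q": joint angles; "joint_velocities": joint speeds; "joint_torque": joint torques, N m; "position": TCP position; "tool_rot": TCP orientation; "ft_force": force on the tool from outside, world axes, zero at the start; "moment": the same for the moment, N m; "grip_width": finger opening in m; "grip_force": force on a finger pad.
Only numpy, scipy, OpenCV 4.12 (cv2) and the standard library are available. Lean on these libraries where they do the work, as an engineer would, in place of code of your own. Each camera call takes 0.05 s, during which the arm holds its last target. There are 200 camera calls.

## Working session

There is one attempt and no reset: what is moved stays moved. The work goes in short steps, Python scripts to look and compute and a shell command to move; the robot and the scene stay as the last step left them, time stands still between calls to the robot, and variables do not carry over. Pictures are saved under pics/ and viewed, at most 10 in all, crops included, and the job is handed in when it is done.

```bash
mkdir -p pics; ls; python3 - <<'E'
from rig import robot
import cv2
print(robot.get_obs(), robot.grip_depth)
for n in("scene","top"):
    c=robot.camera(n); cv2.imwrite(f"pics/{n}0.png",cv2.cvtColor(c.pop("img"),cv2.COLOR_RGB2BGR)); print(n,c)
E
```

```text
pics
{'time': 0.0, 'q': array([-1.32250097e+00,  5.28487968e-01,  1.43390908e+00, -1.52184325e-05,
        1.18141037e+00, -1.78468445e-01]), 'joint_velocities': array([ 0.00038942, -0.00021623, -0.00023993,  0.00050838, -0.00122112,
       -0.00053891]), 'joint_torque': array([-1.43524649e-03, -4.40047109e+01, -1.76590580e+01,  6.31056377e-02,
        5.81152167e-02, -1.76462609e-04]), 'position': array([ 0.25855948, -0.56819272,  0.2215561 ]), 'tool_rot': array([ 9.77319119e-01,  2.11769008e-01, -4.56867998e-05, -1.10646160e-03]), 'ft_force': array([ 0.65638355, -0.35872487,  0.10471801]), 'moment': array([ 0.00292542, -0.02813365,  0.00932109]), 'grip_force': 0.0, 'grip_width': 0.08676562928668144} 0.0187
scene {'fx': 428.06515304017864, 'fy': 428.06515304017864, 'cx': 279.9534689304884, 'cy': 203.05164418279494, 'k1': -0.13821416346410434, 'xyz': array([ 1.26924939, -0.86451893,  0.87640771]), 'attitude': array([ 0.83493377,  0.30151982, -0.16584538, -0.42949588])}
top {'fx': 463.11636972537383, 'fy': 463.11636972537383, 'cx': 286.1052072204033, 'cy': 206.62018892971793, 'k1': -0.148370133161459, 'xyz': array([ 0.36212126, -0.06204619,  1.39875553]), 'attitude': array([-0.7043329 ,  0.7049759 , -0.04885306,  0.06736117])}
```

View pics/top0.png

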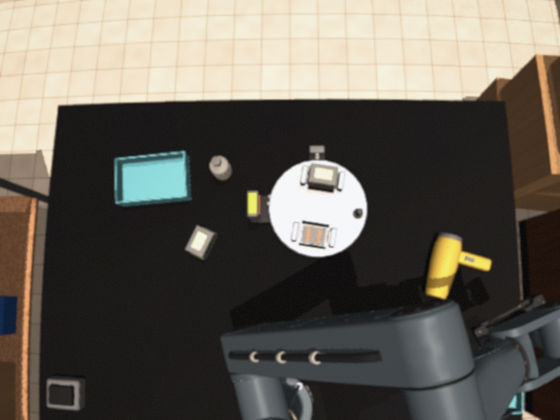

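View pics/scene0.png

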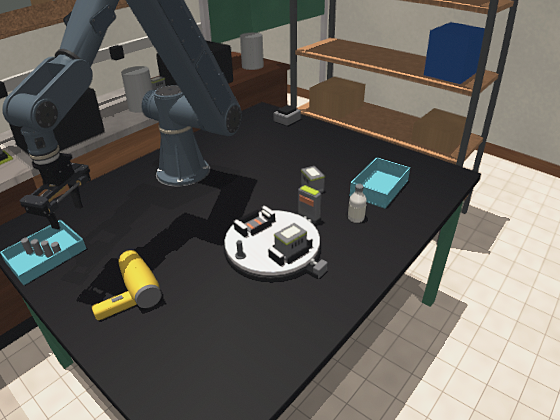

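The top view shows the axis near (318,208), the column at (253,205), the detent at (317,152), the empty bay at (314,235), the post at (358,212), the pack at (201,242) and the bottle at (220,167). So q is about 1.5. The scene view agrees with this. Next I'll enlarge a crop.

```bash
cat > h.py <<'E'
import numpy as np, cv2
from scipy.spatial.transform import Rotation as R
def cam(robot,n,fn=None,box=None,s=4):
    c=robot.camera(n)
    if fn:
        im=cv2.cvtColor(c["img"],cv2.COLOR_RGB2BGR)
        if box: x0,y0,x1,y1=box; im=cv2.resize(im[y0:y1,x0:x1],None,fx=s,fy=s,interpolation=cv2.INTER_CUBIC)
        cv2.imwrite(fn,im)
    return c
def KD(c): return np.array([[c["fx"],0,c["cx"]],[0,c["fy"],c["cy"]],[0,0,1]]),np.array([c["k1"],0,0,0.])
def w2p(c,P):
    r=R.from_quat(c["attitude"]).inv(); K,D=KD(c)
    return cv2.projectPoints(np.atleast_2d(P).astype(float),r.as_rotvec(),-r.apply(c["xyz"]),K,D)[0][:,0]
def p2w(c,p,z):
    K,D=KD(c); u=cv2.undistortPoints(np.array(p,float).reshape(-1,1,2),K,D)[:,0]
    d=R.from_quat(c["attitude"]).apply(np.c_[u,np.ones(len(u))])
    return c["xyz"]+d*((z-c["xyz"][2])/d[:,2])[:,None]
E
python3 - <<'E'
from rig import robot
from h import *
c=cam(robot,"top","pics/top1.png",(180,130,380,270),4)
im=c["img"].astype(int); m=((im.min(2)>150)).astype(np.uint8); m[:, :255]=0; m[:150]=0;m[270:]=0
k=max(cv2.findContours(m,0,1)[0],key=cv2.contourArea)[:,0]
# rim fit in world at z=.038, on hull
h=cv2.convexHull(k)[:,0]; W=p2w(c,h,.038)
from scipy.optimize import least_squares
s=least_squares(lambda a:np.hypot(*(W[:,:2]-a[:2]).T)-a[2],[.4,-.1,.145],loss="soft_l1",f_scale=.002); print(s.x, s.cost)
cc=s.x
E
```

```text
[ 0.58647014 -0.1194278   0.14562883] 1.0365474253625833e-05
```

View pics/top1.png

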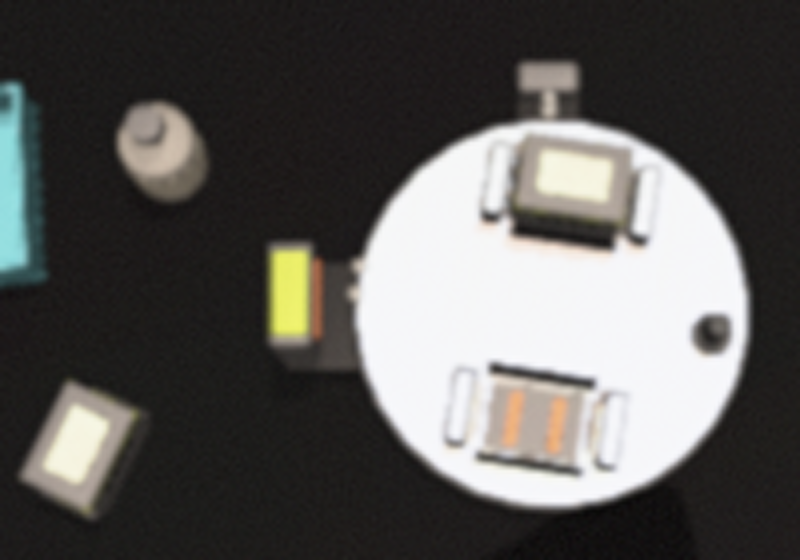

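The crop puts the column top centre at about (290,293), the post top at (713,327), the label on the loose pack at (76,443) and the bay floor centre at (537,420). Next I'll refine these with contour code.

```bash
python3 - <<'E'
from rig import robot
from h import *
c=cam(robot,"top"); s=cam(robot,"scene")
o=lambda x,y:((x+.5)/4-.5+180,(y+.5)/4-.5+130)
A=np.array([.5865,-.1194])
col=p2w(c,[o(290,293)],.119)[0]; v=col[:2]-A; th=np.arctan2(v[1],v[0])-np.pi/2
print("col",col,"r",np.hypot(*v),"yaw",th)
det=p2w(c,[o(549,76)],.036)[0]; print("det",det,np.hypot(*(det[:2]-A)),np.arctan2(*(det[:2]-A)[::-1]))
po=p2w(c,[o(714,327)],.093)[0]; d=po[:2]-A; print("post",po,np.hypot(*d),"ang",np.arctan2(d[1],d[0]), "q",(np.arctan2(d[1],d[0])-np.pi-th)%(2*np.pi))
b=p2w(c,[o(535,420)],.042)[0]; d=b[:2]-A; print("bay",b,np.hypot(*d),"q",(np.arctan2(d[1],d[0])-np.pi/2-th))
# labels, upsampled
def label(c,box,z):
    x0,y0,x1,y1=box; im=cv2.resize(c["img"][y0:y1,x0:x1],None,fx=8,fy=8,interpolation=cv2.INTER_CUBIC).astype(int)
    m=(im[...,0]>185).astype(np.uint8)
    k=max(cv2.findContours(m,0,1)[0],key=cv2.contourArea)[:,0]
    W=p2w(c,(k+.5)/8-.5+[x0,y0],z); r=cv2.minAreaRect((W[:,:2]*1000).astype(np.float32)); print("label",r)
    # dominant edge dir
label(c,(182,222,220,264),.072)
label(c,(310,165,336,182),.114)
P=w2p(s,[[.49,.22,.072],[.5865,-.1194,.038],po,col]); print(P)
x,y=P[0].astype(int)
label(s,(x-25,y-20,x+25,y+20),.072)
im=cv2.cvtColor(np.hstack([cv2.resize(a,(400,400),interpolation=cv2.INTER_CUBIC) for a in (c["img"][222:264,180:222],s["img"][155:205,290:340])]),cv2.COLOR_RGB2BGR)
cv2.imwrite("pics/p2.png",im)
E
```

```text
col [0.5856592 0.0673627 0.119    ] r 0.1867645948386558 yaw 0.004501963960976685
det [ 0.76754944 -0.11979642  0.036     ] 0.18104987140317663 -0.00218955709136465
post [ 0.56461182 -0.23315553  0.093     ] 0.11584219252453695 ang -1.7608873520429777 q 1.3762033375858387
bay [ 0.50376643 -0.10656131  0.042     ] 0.08372380192465857 q 1.412341140404565
label ((482.6180725097656, 226.2356414794922), (36.79420471191406, 55.82297134399414), 64.84027862548828)
label ((670.5667114257812, -133.6383514404297), (57.012176513671875, 36.862308502197266), 80.58158874511719)
[[313.1144439  172.40329433]
 [271.88387308 237.01094056]
 [239.34278818 238.86410899]
 [309.08820681 188.62392005]]
label ((483.32861328125, 223.5022735595703), (33.974369049072266, 56.750335693359375), 64.47301483154297)
```

View pics/p2.png

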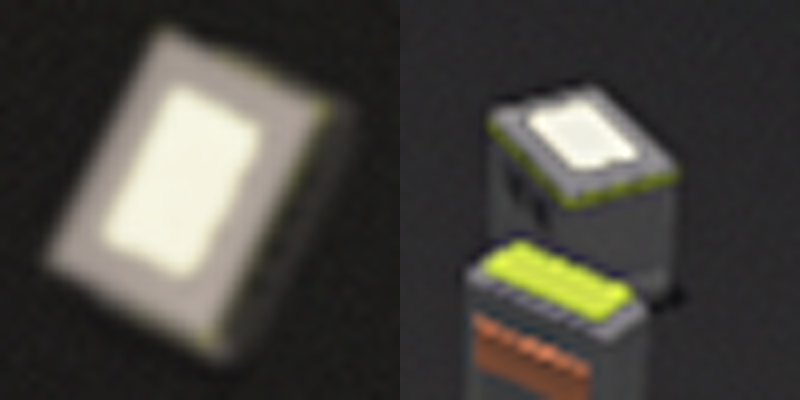

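Both views of the pack show the label centred on its top face. I take the pack at about (0.483, 0.2255) with its long axis at −25°, q ≈ 1.40 and stand yaw ≈ 0. Next: turn the tool so its closing line is tangential at the post.

```bash
cat > go.py <<'E'
import sys
from rig import robot
from h import *
# usage: go.py x y z yaw(of tool y, mod pi): prints remaining in tool axes
o=robot.get_obs(); t=np.array([float(v) for v in sys.argv[1:4]])
r=R.from_quat(o["tool_rot"]); y=r.as_matrix()[:,1]; a=np.arctan2(y[1],y[0])
print("tool d",r.inv().apply(t-o["position"]).round(4),"yaw",a.round(3),end=" ")
if len(sys.argv)>4: print("turn",-((float(sys.argv[4])-a+np.pi/2)%np.pi-np.pi/2).round(4))
print("q6",o["q"][5].round(3),"F",o["ft_force"].round(1))
E
python3 -m creep '[0,0,0,-0.122,0,0,0,-0.122,0,0,0,-0.122,0,0,0,-0.122,0,0,0,-0.122,0,0,0,-0.122,0,0,0,-0.122,0,0,0,-0.122,0,0,0,0]' 0.04 10
python3 go.py .5655 -.236 .16 -.171
```

```text
time: 1.0
position: [0.2587, -0.5688, 0.2224]
tool_rot: [0.763, 0.646, 0.0, -0.0]
ft_force: [0.3, 0.5, 0.5]
grip_width: 0.0417
grip_force: 0.0
tool d [0.3789 0.2476 0.0624] yaw -0.166 turn 0.0051
q6 -1.157 F [0.3 0.5 0.5]
```

```bash
python3 -m creep '[0.027,0.0177,0,0,0.027,0.0177,0,0,0.027,0.0177,0,0,0.027,0.0177,0,0,0.027,0.0177,0,0,0.027,0.0177,0,0,0.027,0.0177,0,0,0.027,0.0177,0,0,0.027,0.0177,0,0,0.027,0.0177,0,0,0.027,0.0177,0,0,0.027,0.0177,0,0,0.027,0.0177,0,0,0.027,0.0177,0,0,0,0,0.02,0,0,0,0.02,0,0,0,0.02,0,0,0,0,0]'
python3 go.py .5655 -.236 .06 -.171
python3 - <<'E'
from rig import robot
from h import *
c=cam(robot,"scene","pics/s3.png",(190,170,330,275),5)
print(w2p(c,[.5655,-.236,.093]))
E
```

```text
time: 2.5
position: [0.5639, -0.2357, 0.1586]
tool_rot: [0.765, 0.644, -0.001, -0.004]
ft_force: [-0.6, 0.7, -0.9]
grip_width: 0.04
grip_force: 0.0
tool d [-0.0004  0.0024  0.0986] yaw -0.17 turn 0.0008
q6 -0.408 F [-0.6  0.7 -0.9]
[[238.86375219 239.488767  ]]
```

View pics/s3.png

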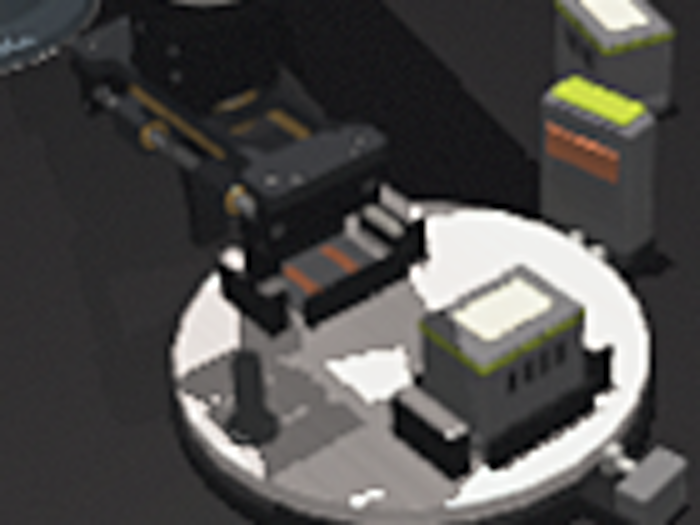

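```bash
python3 - <<'E'
from rig import robot
from h import *
c=cam(robot,"scene"); o=robot.get_obs(); r=R.from_quat(o["tool_rot"])
P=[o["position"]+r.apply(v) for v in ([0,0,0],[0,.02,0],[0,-.02,0],[0,0,-.07],[0,.095,-.07],[0,-.095,-.07])]
print(((w2p(c,P)-[190,170])*5).round())
im=cv2.cvtColor(c["img"],cv2.COLOR_RGB2BGR)[120:280,150:350]
im=np.clip(im.astype(float)*2.2,0,255).astype(np.uint8)
cv2.imwrite("pics/s4.png",cv2.resize(im,None,fx=3.7,fy=3.7,interpolation=cv2.INTER_CUBIC))
E
```

```text
[[234. 253.]
 [255. 270.]
 [213. 236.]
 [224. 148.]
 [332. 229.]
 [126.  76.]]
```

View pics/s4.png

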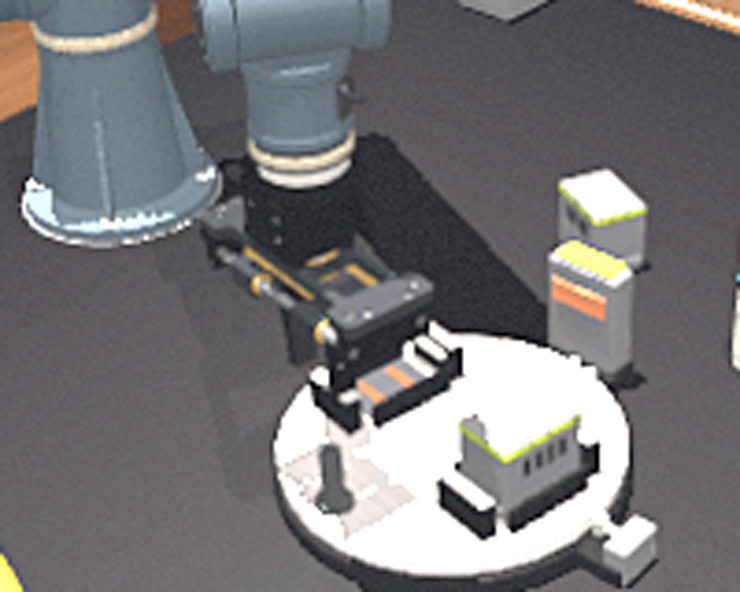

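The fingers (300 to 345, 370 in the crop) straddle the post top at (330,450), so the calibration agrees. Going down and gripping the post.

```bash
python3 -m creep '[0,0.0015,0.025,0,0,0,0.025,0,0,0,0.02,0,0,0,0.015,0,0,0,0.014,0,0,0,0,0]'
python3 -m creep '[0,0,0,0,0,0,0,0,0,0,0,0,0,0,0,0,0,0,0,0,0,0,0,0]' 0.0 8
python3 go.py .5665 -.2377 .06 -.171
```

```text
time: 3.1
position: [0.567, -0.2379, 0.0624]
tool_rot: [0.765, 0.645, -0.0, -0.001]
ft_force: [-0.5, -0.3, -0.8]
grip_width: 0.0401
grip_force: 0.0
time: 3.6
position: [0.5687, -0.2385, 0.0649]
tool_rot: [0.764, 0.645, 0.0, 0.001]
ft_force: [0.3, -0.8, 5.1]
grip_width: 0.0177
grip_force: 8.0
tool d [ 0.0005 -0.0023  0.0049] yaw -0.168 turn 0.0029
q6 -0.41 F [ 0.3 -0.8  5.1]
```

```bash
python3 -m creep '[0.0002,-0.006,0,0.05,0.0006,-0.012,0,0.1,0.0006,-0.012,0,0.1,0.0006,-0.012,0,0.1,0.0006,-0.012,0,0.1,0.0006,-0.012,0,0.1,0.0006,-0.012,0,0.1,0.0006,-0.012,0,0.1,0.0006,-0.012,0,0.1,0.0006,-0.012,0,0.1,0.0006,-0.012,0,0.1,0.0006,-0.012,0,0.1,0.0002,-0.006,0,0.05,0,0,0,0,0,0,0,0]'
python3 go.py .466 -.1194 .062 1.571
```

```text
time: 4.85
position: [0.4723, -0.1439, 0.0648]
tool_rot: [0.995, 0.102, 0.002, 0.001]
ft_force: [2.3, 1.1, 6.3]
grip_width: 0.0176
grip_force: 8.0
tool d [-0.0012 -0.0253  0.0027] yaw -1.367 turn 0.2033
q6 0.843 F [2.3 1.1 6.3]
```

```bash
python3 -m creep '[0.0002,-0.006,0,0.05,0.0002,-0.006,0,0.05,0.0002,-0.006,0,0.05,0.0002,-0.006,0,0.05,0,-0.0012,0,0.01,0,0,0,0,0,0,0,0,0,0,0,0]'
python3 go.py .466 -.1194 .062 1.571
```

```text
time: 5.52
position: [0.4705, -0.1205, 0.0648]
tool_rot: [1.0, -0.003, 0.003, 0.002]
ft_force: [1.8, -3.4, 6.1]
grip_width: 0.0178
grip_force: 8.0
tool d [-0.0045 -0.0011  0.0027] yaw -1.576 turn -0.0058
q6 1.096 F [ 1.8 -3.4  6.1]
```

```bash
python3 -m creep '[0,0,0,0,0,0,0,0,0,0,0,0,0,0,0,0]' 0.04
python3 -m creep '[0,0,-0.02,0,0,0,-0.035,0,0,0,-0.04,0,0,0,-0.04,0,0,0,0,0.1,0,0,0,0.12,0,0,0,0.12,0,0,0,0.1,0,0,0,0]' 0.087
python3 go.py .483 .2255 .2 -2.01
```

```text
time: 5.85
position: [0.4663, -0.1175, 0.0631]
tool_rot: [1.0, -0.004, -0.002, -0.001]
ft_force: [-0.2, 0.4, -0.3]
grip_width: 0.0355
grip_force: 0.0
time: 6.6
position: [0.4665, -0.1175, 0.1979]
tool_rot: [0.975, -0.222, -0.002, -0.001]
ft_force: [0.1, 0.5, -0.8]
grip_width: 0.0854
grip_force: 0.0
tool d [-0.1339 -0.3162 -0.0015] yaw -2.019 turn -0.0093
q6 1.539 F [ 0.1  0.5 -0.8]
```

```bash
python3 -m creep '[-0.0134,-0.0316,0,0,-0.0134,-0.0316,0,0,-0.0134,-0.0316,0,0,-0.0134,-0.0316,0,0,-0.0134,-0.0316,0,0,-0.0134,-0.0316,0,0,-0.0134,-0.0316,0,0,-0.0134,-0.0316,0,0,-0.0134,-0.0316,0,0,-0.0134,-0.0316,0,-0.009,0,0,0,0,0,0,0,0]'
python3 go.py .483 .2255 .2 -2.01
python3 - <<'E'
from rig import robot
from h import *
c=cam(robot,"top","pics/top5.png",(180,130,380,270),4); s=cam(robot,"scene","pics/s5.png",(220,140,370,280),5)
print((w2p(s,[[.5865,-.0344,.042],[.5865,-.2044,.114]])-[220,140])*5, (w2p(c,[[.5865,-.0344,.042],[.5865,-.2044,.114]])-[180,130])*4)
E
```

```text
time: 7.6
position: [0.4824, 0.2259, 0.1977]
tool_rot: [0.977, -0.214, -0.001, 0.001]
ft_force: [0.2, 0.4, -0.7]
grip_width: 0.0868
grip_force: 0.0
tool d [ 0.0007  0.0001 -0.0023] yaw -2.003 turn 0.0073
q6 2.231 F [ 0.2  0.4 -0.7]
[[347.22124053 413.61199034]
 [157.02461015 456.30053792]] [[435.37459358 307.73586729]
 [674.79925389 290.31020983]]
```

View pics/top5.png

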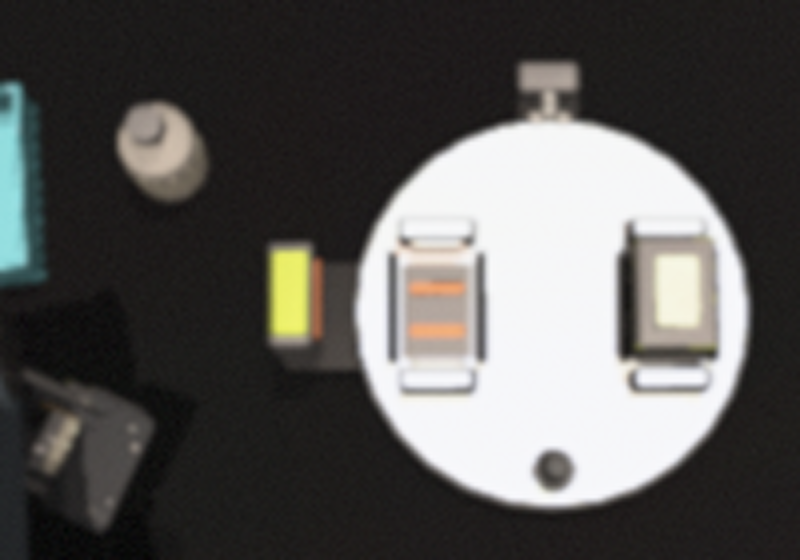

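View pics/s5.png

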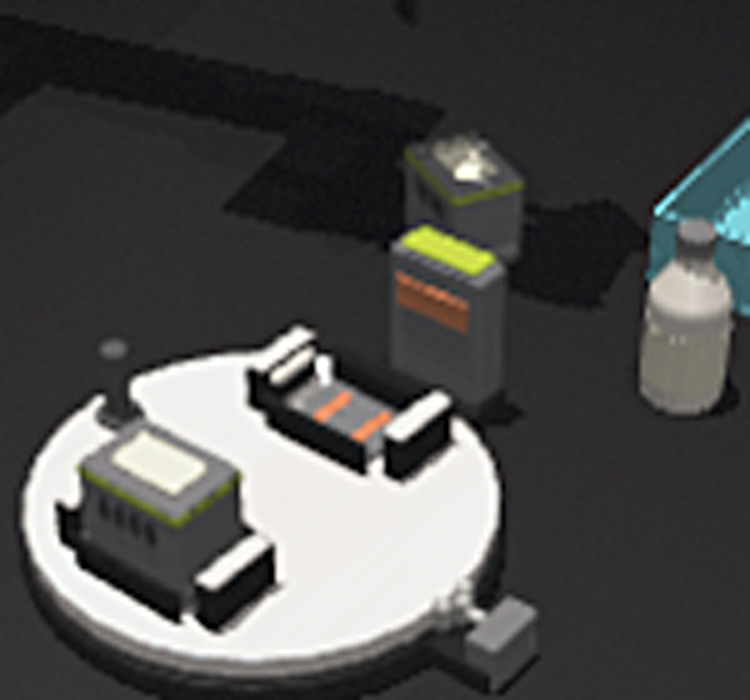

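The bay is aligned: its floor stripes sit around (437,309) in the top crop and the post is at (554,470). The scene view shows a lobe at the roller. Going down onto the pack.

```bash
python3 - <<'E'
from rig import robot
from h import *
c=cam(robot,"top"); s=cam(robot,"scene")
o=lambda x,y:((x+.5)/4-.5+180,(y+.5)/4-.5+130)
print("stripes",p2w(c,[o(437,309.5)],.042),"walls",p2w(c,[o(437.5,306)],.064),"hous",p2w(c,[o(437,304.5)],.075),"label",p2w(c,[o(678,290)],.114),"col",p2w(c,[o(290,293)],.119))
q=lambda x,y:((x+.5)/5-.5+220,(y+.5)/5-.5+140)
print("scene stripes",p2w(s,[q(352,415.5)],.042),"hous",p2w(s,[q(353,390)],.075),"lab",p2w(s,[q(160,461.5)],.114))
E
python3 -m creep '[0.0003,0,0.03,0.009,0,0,0.03,0,0,0,0.03,0,0,0,0.025,0,0,0,0.02,0,0,0,0.015,0,0,0,0.015,0,0,0,0,0,0,0,0,0]'
python3 go.py .4828 .2258 .031 -2.0126
```

```text
stripes [[ 0.58630094 -0.03449319  0.042     ]] walls [[ 0.58525668 -0.03530468  0.064     ]] hous [[ 0.5845211  -0.03516238  0.075     ]] label [[ 0.58778977 -0.20562723  0.114     ]] col [[0.5856592 0.0673627 0.119    ]]
scene stripes [[ 0.58780028 -0.03320206  0.042     ]] hous [[ 0.59896749 -0.04571502  0.075     ]] lab [[ 0.58891017 -0.20614991  0.114     ]]
time: 8.55
position: [0.4837, 0.223, 0.0331]
tool_rot: [0.975, -0.223, -0.001, 0.0]
ft_force: [-1.0, 0.9, -0.9]
grip_width: 0.0872
grip_force: 0.0
tool d [-0.002  -0.0022  0.0021] yaw -2.02 turn -0.0071
q6 2.242 F [-1.   0.9 -0.9]
```

```bash
python3 -m creep '[-0.001,-0.001,0.001,-0.003,0,0,0,0,0,0,0,0]'; python3 go.py .4828 .2258 .031 -2.0126
python3 -m creep '[0,0,0,0,0,0,0,0,0,0,0,0,0,0,0,0,0,0,0,0,0,0,0,0]' 0.0 50; python3 go.py .4828 .2258 .031 -2.0126
python3 -m creep '[0,0,-0.01,0,0,0,-0.03,0,0,0,-0.03,0,0,0,-0.03,0,0,0,-0.02,0,0,0,0,-0.11,0,0,0,-0.11,0,0,0,-0.11,0,0,0,-0.11,0,0,0,0]'
python3 go.py .587 -.0347 .15 -1.571
```

```text
time: 8.8
position: [0.4842, 0.2256, 0.0336]
tool_rot: [0.975, -0.22, 0.001, -0.0]
ft_force: [0.4, 0.2, -0.2]
grip_width: 0.0867
grip_force: 0.0
tool d [-0.0014  0.0005  0.0026] yaw -2.015 turn -0.0025
q6 2.242 F [ 0.4  0.2 -0.2]
time: 9.3
position: [0.4831, 0.2253, 0.0326]
tool_rot: [0.975, -0.22, -0.0, 0.0]
ft_force: [-1.4, -0.2, -0.8]
grip_width: 0.0559
grip_force: 50.0
tool d [-0.0004 -0.0004  0.0016] yaw -2.014 turn -0.0019
q6 2.242 F [-1.4 -0.2 -0.8]
time: 10.13
position: [0.4829, 0.2256, 0.1527]
tool_rot: [1.0, -0.001, -0.0, 0.0]
ft_force: [0.0, 0.2, -3.7]
grip_width: 0.0557
grip_force: 50.0
tool d [0.1048 0.26   0.0026] yaw -1.573 turn -0.0021
q6 1.8 F [ 0.   0.2 -3.7]
```

```bash
python3 -m creep '[0,0,-0.02,0,0,0,-0.02,0,0,0.0325,0,0,0,0.0325,0,0,0,0.0325,0,0,0,0.0325,0,0,0,0.0325,0,0,0,0.0325,0,0,0,0.0325,0,0,0,0.0325,0,0,0.026,0,0,0,0.026,0,0,0,0.026,0,0,0,0.0265,0,0,0,0,0,0.03,0,0,0,0.03,0,0,0,0.02,0,0,0,0,0,0,0,0,0]'
python3 go.py .587 -.0347 .1 -1.571
python3 - <<'E'
from rig import robot
from h import *
c=cam(robot,"top","pics/top6.png",(180,130,380,270),4); s=cam(robot,"scene","pics/s6.png",(220,120,370,270),4)
print((w2p(s,[[.587-.03*0+a,-.0347+b,.042+robot.get_obs()["position"][2]] for a,b in((.0395,.028),(.0395,-.028),(-.0395,-.028),(-.0395,.028))])-[220,120])*4)
E
```

```text
time: 11.72
position: [0.5857, -0.0345, 0.1115]
tool_rot: [1.0, -0.003, -0.002, -0.001]
ft_force: [-0.3, -0.8, -3.4]
grip_width: 0.0555
grip_force: 50.0
tool d [0.0013 0.0002 0.0114] yaw -1.577 turn -0.0059
q6 1.328 F [-0.3 -0.8 -3.4]
[[341.40046728 294.28231965]
 [294.87382948 327.55523114]
 [213.48049733 290.05101169]
 [260.67894043 258.80551357]]
```

View pics/s6.png

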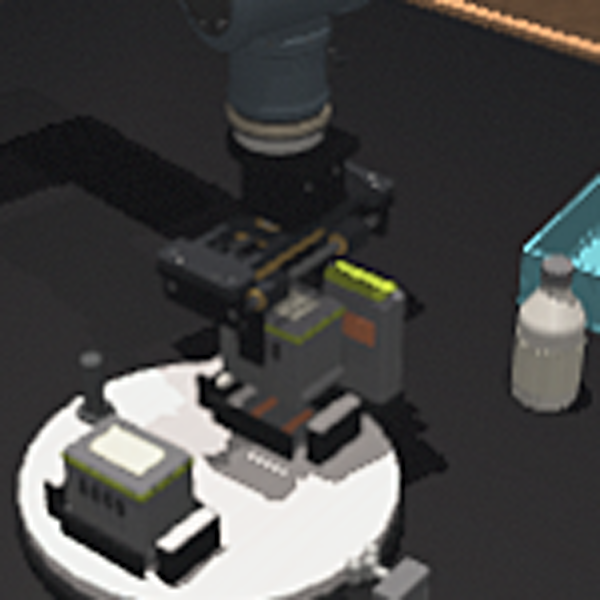

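The pack hangs over the bay, with its front corner at (295,340) and the bay just below. I'll lower it in small steps and watch the force.

```bash
python3 -m creep '[0.0008,0,0.006,-0.003,0,0,0.006,0,0,0,0,0,0,0,0,0]'; python3 go.py .587 -.0347 .0745 -1.571
python3 -m creep '[0,0,0.003,0,0,0,0.003,0,0,0,0.003,0,0,0,0,0,0,0,0,0]'; python3 go.py .587 -.0347 .0745 -1.571
```

```text
time: 12.15
position: [0.5875, -0.0348, 0.1006]
tool_rot: [1.0, -0.001, -0.0, -0.0]
ft_force: [0.2, -0.4, -3.3]
grip_width: 0.0556
grip_force: 50.0
tool d [-0.0005 -0.0001  0.0261] yaw -1.572 turn -0.0012
q6 1.323 F [ 0.2 -0.4 -3.3]
time: 12.57
position: [0.5876, -0.0352, 0.0919]
tool_rot: [1.0, -0.0, -0.0, 0.0]
ft_force: [-2.1, -1.3, 0.7]
grip_width: 0.0558
grip_force: 50.0
tool d [-0.0006 -0.0005  0.0174] yaw -1.571 turn -0.0003
q6 1.323 F [-2.1 -1.3  0.7]
```

```bash
for i in 1 2; do python3 -m creep '[0,0,0.002,0,0,0,0.002,0,0,0,0,0,0,0,0,0]'; done; python3 go.py .587 -.0347 .0745 -1.571
```

```text
time: 12.9
position: [0.588, -0.036, 0.0898]
tool_rot: [1.0, 0.0, 0.001, 0.001]
ft_force: [-6.2, -2.6, 12.4]
grip_width: 0.0557
grip_force: 50.0
time: 13.23
position: [0.5878, -0.0361, 0.0851]
tool_rot: [1.0, 0.0, 0.0, 0.001]
ft_force: [-3.7, -2.7, 6.9]
grip_width: 0.0555
grip_force: 50.0
tool d [-0.0008 -0.0014  0.0106] yaw -1.57 turn 0.0006
q6 1.323 F [-3.7 -2.7  6.9]
```

```bash
python3 -m creep '[-0.001,0.0005,0.002,0,0,0,0.002,0,0,0,0,0,0,0,0,0]'; python3 -m creep '[0,0,0.002,0,0,0,0.002,0,0,0,0,0,0,0,0,0]';  python3 go.py .587 -.0347 .0745 -1.571
```

```text
time: 13.57
position: [0.5867, -0.0361, 0.0786]
tool_rot: [1.0, 0.0, -0.0, 0.001]
ft_force: [-0.4, -4.8, -6.0]
grip_width: 0.0557
grip_force: 50.0
time: 13.9
position: [0.5867, -0.0362, 0.0747]
tool_rot: [1.0, -0.001, -0.0, 0.001]
ft_force: [-0.6, -4.7, -6.0]
grip_width: 0.0563
grip_force: 50.0
tool d [ 0.0003 -0.0015  0.0002] yaw -1.572 turn -0.001
q6 1.322 F [-0.6 -4.7 -6. ]
```

```bash
for i in 1 2 3; do python3 -m creep '[0,0.0003,0.0015,0,0,0,0,0,0,0,0,0,0,0,0,0]' | sed -n '2p;4p'; done;  python3 go.py .587 -.0347 .0745 -1.571
```

```text
position: [0.5868, -0.0362, 0.0743]
ft_force: [-2.4, -5.4, 0.4]
position: [0.5868, -0.0362, 0.0733]
ft_force: [-4.2, -4.0, 5.7]
position: [0.5868, -0.0362, 0.0722]
ft_force: [-3.2, -4.1, 6.4]
tool d [ 0.0002 -0.0015 -0.0023] yaw -1.572 turn -0.0012
q6 1.321 F [-3.2 -4.1  6.4]
```

```bash
for i in 1 2; do python3 -m creep '[0,0.0005,0.0012,0,0,0,0,0,0,0,0,0,0,0,0,0]' | sed -n '2p;4p'; done;  python3 go.py .587 -.0347 .0745 -1.571
```

```text
position: [0.5869, -0.0363, 0.0715]
ft_force: [-3.8, -1.6, 10.2]
position: [0.5869, -0.0363, 0.0715]
ft_force: [-6.0, -0.3, 18.4]
tool d [ 0.0001 -0.0016 -0.003 ] yaw -1.573 turn -0.0019
q6 1.319 F [-6.  -0.3 18.4]
```

```bash
python3 -m creep '[0,0,-0.0003,0,0,0,0,0,0,0,0,0,0,0,0,0,0,0,0,0,0,0,0,0]'
python3 - <<'E'
from rig import robot
from h import *
c=cam(robot,"scene","pics/s7.png",(220,120,370,270),4)
E
```

```text
time: 16.07
position: [0.5869, -0.0363, 0.0715]
tool_rot: [1.0, -0.001, 0.0, -0.001]
ft_force: [-5.0, -0.5, 15.4]
grip_width: 0.0554
grip_force: 50.0
```

View pics/s7.png

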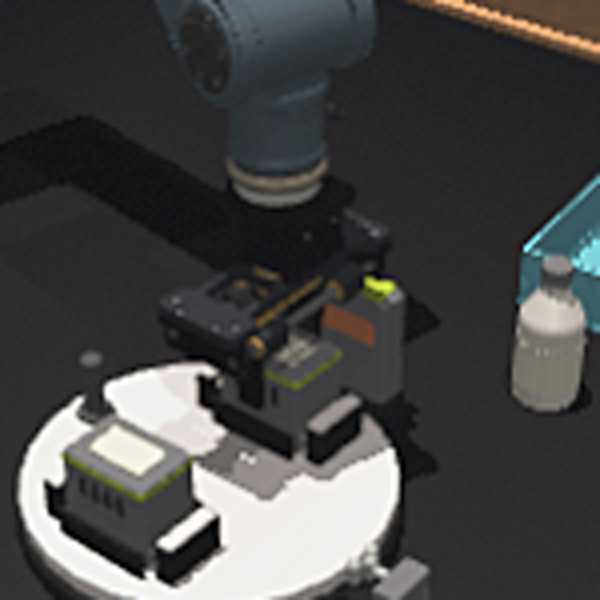

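The pack sits in the bay at the same depth as the fixed one. Its underside works out at 39 mm, which is the pad's stop, with 15 N on the tool.

```bash
python3 -c "
from rig import robot
print(robot.get_obs()['ft_force']); print(robot.hand_in())"
```

```text
[-3.97255474 -0.97862379 15.74613222]
the job is handed in; nothing more can be done
None
```

I turned the stand until its empty bay was at the column with the detent engaged, then snapped the battery pack fully home. I handed in at about 16 s with the arm still holding it down at about 15 N, without touching the dryer, basket or bottle.

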